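Pry open the press mould

TASK

Pick up the flat pry blade, slip it into the slot under the front of the press mould's lid and lever the lid up with it, gently (never more than about 25 N on the mould), until the lid stands upright. Only the blade may touch the mould, and nothing may touch the glass inside. Then lay the blade back flat along its plywood board, leaving everything else where it is.

Things in the scene. Friction and masses are not known exactly. Their poses are not given: they have to be found in the camera images.
- mould: Dark steel press mould with its lid, fixed to the table: an open box 130 mm (x, front to back) by 150 mm (y) by 50 mm high, walls and floor 8 mm thick, a lug 12 mm long at the middle of each y side. Origin: centre of its underside; its -x side is the front (roughly towards the robot), z up. The middle 80 mm of the front wall is only 40 mm high.
- mould_slot (a point): Centre of the mouth of the pry slot, 80 mm wide and 10 mm high (40 to 50 mm above the table), between the low middle of the mould's front wall and the shut lid; in the plane of the mould's front face, 45 mm above the table. Axes as the mould's: +x points into the slot.
- lid (a joint): Angle of the lid in rad: 0 shut (the start), grows as it opens upward, 1.57 upright, stop at 1.85. The stiff hinge stays at any angle where it is left; raising the free edge takes about 4 to 5 N. The lid is a steel plate 130 x 150 x 8 mm (4 mm ribs on top), smooth below, lying flush on the rim, no handle.
- lid_hinge (a point): Middle of the lid's hinge axis, which runs along the mould's y at the rear top edge: mould frame (65, 0, 50) mm. Axes as the mould's.
- lid_edge (a point): Middle of the lower front edge of the lid, 130 mm from the hinge; it moves with the lid. At lid 0 its axes are the mould's.
- glass: Amber pressed-glass disc, 92 mm across and 22 mm high, lying loose in the mould on its 8 mm floor, at the middle; its top is 30 mm above the table, 10 mm below the bottom of the slot. Origin: centre of its underside.
- board: Plywood tool board fixed on the table, 260 mm (x) by 100 mm (y), 12 mm thick. Origin: centre of its underside; its top is at 12 mm.
- blade: Pry blade, 200 mm long, 0.15 to 0.26 kg, lying along the board. Wooden handle x -100 to +10 mm, 28 mm wide (y), 26 mm high (z 0 to 26); steel blade 34 mm wide, 3 mm thick, x +8 to +100 mm, z 11.5 to 14.5 mm. Origin on the handle's underside, 100 mm from either end; +x points to the tip; z up. Centre of mass about x = -20 mm.
- blade_tip (a point): Middle of the blade's tip: blade frame (100, 0, 13) mm.
- cup: Bystander: open steel cup, 54 mm across, 65 mm tall, standing somewhere between the mould and the board. Origin: centre of its underside.
- vase: Bystander: amber glass vase, 100 mm across, 180 mm tall, standing at the back or at one side of the table. Origin: centre of its underside.
- jar: Bystander: jar, 72 mm across, 90 mm tall, at the back or at one side. Origin: centre of its underside.
- weight: Bystander: dark steel block 70 x 70 x 50 mm, at the back or at one side. Origin: centre of its underside.
- brush: Bystander: wooden brush lying at one side of the table, under 45 mm high
- wrench: Bystander: steel wrench lying at one side of the table, under 20 mm high
- paddle: Bystander: wooden paddle 180 mm long, 16 mm high, lying flat on the table nearest the robot; origin at the joint of its round handle (-x) and its flat 90 x 60 mm pad (+x)
Mind the look-alikes: they are no part of the job. Leave any yellow look-alike of the mould alone. Leave any black look-alike of the blade alone.

How it is judged:
On the way, in this order (a step that is already met when the one before it is completed fails the run):
1. the lid is levered up by at least 0.25 rad (value of joint lid above 0.25 rad), for 0.1 s.
2. the lid stands upright (at least 1.4 rad) (value of joint lid above 1.4 rad), for 0.2 s.
At the end, for the whole second after the job is handed in: The lid stays open at 1.4 rad or more; the blade lies flat on the board and at rest, released, its origin within 55 mm along and 36 mm across of the board's centre, and in line with the board to within 0.4 rad (either way round) (value of joint lid above 1.4 rad and velocity of joint lid below 0.05 rad/s and x of blade in the frame of board between -0.055 and 0.055 m and y of blade in the frame of board between -0.036 and 0.036 m and z of blade in the frame of board between 0.006 and 0.02 m and angle between blade's own z axis and vertical below 0.2 rad and angle between the x axis of blade and the x axis of board, either way round below 0.4 rad and linear speed of blade below 0.02 m/s); the robot touches nothing.
It fails at once if the gripper or arm touches the mould or its lid (contact force between any of the fingers, the arm and mould above 0.5 N).
It fails at once if the blade presses on the mould or lid with more than 30 N (contact force between blade and mould above 30 N).
It fails at once if the blade, gripper or arm touches the glass (contact force between any of blade, the fingers, the arm and glass above 0.5 N).
It fails at once if the lid is flung open (faster than 4 rad/s) (velocity of joint lid above 4 rad/s).
It fails at once if a bystander is moved by more than 30 mm, or a standing one tipped by more than 0.4 rad (distance of any of cup, vase, jar, weight, brush, wrench, paddle from where it was at the start of the episode above 0.03 m or angle between any of cup, vase, jar, weight's own z axis and vertical above 0.4 rad).
It also fails if it takes over 59 s, if anything falls off the work surface, if the arm or the gripper's body presses on something with over 40 N, if the wrist force passes 120 N, or if a joint passes its speed limit or range.

ROBOT

A 6-joint arm with a two-finger parallel gripper is mounted at the origin on the work surface. World frame = base frame: x ahead of the robot, y to its left, z up, the work surface at z = 0. Lengths are in m, angles in rad, forces in N, time in s.
With the tool pointing down it reaches from about 0.35 to 0.975 m from the base axis. Payload 7.1 kg.
Tool frame: the origin (TCP) lies at the very end of the fingers, on their centre line; the grasp point (between the pads) lies 19 mm behind it; z points along the fingers, y is the line along which they close (so a half turn about z gives the same grasp; the last joint's range is limited). The gripper opens to 88 mm and grips with 3 to 60 N. Pads are 20 mm wide; open, the fingers measure 115 mm over their backs; the gripper's body (75 mm by 178 mm) begins 61 mm behind the grasp point.
Start: joints at [1.312, 0.423, 1.63, -0, 1.089, -0.019], TCP at [0.148, 0.607, 0.223] pointing down, gripper open.
Joint ranges: [-3, 3], [-0.9, 2.11], [0.09, 2.58], [-1.31, 4.45], [0.11, 2.69], [-2.54, 2.54]. Speed limits (rad/s): [2.39, 2.39, 3.01, 3.14, 3.14, 3.14].

INTERFACE

Orientations are given as a unit quaternion [w, x, y, z].
In Python, from bench import read_state, get_image, finish_job gives the robot as it stands.
- The arm moves only by the tool play_rows, never from a script. Its argument "targets" is a list of rows, each an object with "slide": the shift along the tool's x, y, z in m, a list of three; "rot": the turn, a rotation vector about the tool's x, y, z in degrees, a list of three. A call has 1 to 10 rows; each row shifts and turns the commanded pose from where the row before left it, along the tool's axes as they then stand; what a row does not reach is not made up. A row lasts 1/12 s, in which the tool goes at most 41.7 mm and 7.16 degrees, less where a joint would pass 70% of its speed; a pose out of reach is approached as far as the arm can. A call is refused whole if a number of a shift passes 0.0417 or a number of a turn 7.16, either way. A call with a gripper value outside its range is refused whole. "claw" is the closure in counts, from 0 (fully open) to 255 (shut), set as the call begins (left out, the last holds). The fingers move at their own pace and stop on an object; the grip force is fixed at half the most. Time passes only in rows, so rows that do not move let the fingers close. It gives the time, the measured TCP pose, the force, the opening and the grip force at its end, in the units of the state.
- read_state(): the state, without advancing time (a new reading comes with each control period).
- get_image(name): name is "scene" or "top" or "wrist"; returns a dict with "image" (400x640x3 uint8, blue, green, red), "depth" (400x640 float32, m along the optical axis (not along the pixel's ray), 0 where there is no reading), "K" (3x3 intrinsics, pixels), "rvec" (rotation vector, rad) and "tvec" (3), from world to camera coordinates, as OpenCV has them; the wrist camera has in their place "tool_from_camera" (4x4, takes a point from camera to tool coordinates, whose origin is the TCP and whose axes are the flange's). Camera axes: x right, y down, z forward; pixel columns grow to the right and rows downward; lengths in m; the calibration is good to about 2 mm. A picture is of the moment at which its call begins: read the wrist's pose just before it.
- finish_job(): hands the job in; it is judged then, once.
The state is a dict: "time": time; "qpos": joint angles; "qvel": joint speeds; "tau": joint torques, N m; "tcp_pos": TCP position; "tcp_rot": TCP orientation; "contact_force": force on the tool from outside, world axes, zero at the start; "moment": the same for the moment, N m; "finger_gap": finger opening in m; "grip_force": force on a finger pad.
Only numpy, scipy, OpenCV 4.12 (cv2) and the standard library are available. Lean on these libraries where they do the work, as an engineer would, in place of code of your own. Each camera call takes 0.05 s, during which the arm holds its last target. There are 200 camera calls.

## Working session

There is one attempt and no reset: what is moved stays moved. The work goes in short steps, Python scripts to look and compute and a tool call to move; the robot and the scene stay as the last step left them, time stands still between calls to the robot, and variables do not carry over. Pictures are saved under pics/ and viewed, at most 10 in all, crops included, and the job is handed in when it is done.

Besides the shell and the picture viewer there is one more tool, called by a JSON object that holds its "fn" and its "kwargs". play_rows: Moves the arm, as the interface text tells. Its arguments: {"type":"object","properties":{"targets":{"type":"array"},"claw":{"type":"number"}},"required":["targets"]}

```bash
mkdir -p pics; ls; python3 - <<'E'
from bench import *
import cv2
print(read_state())
for n in ("top","scene"):
    d=get_image(n); cv2.imwrite(f"pics/{n}0.png",d["image"]); print(n,d["K"],d["rvec"],d["tvec"])
E
```

```text
pics
{'time': 0.0, 'qpos': array([ 1.31201092e+00,  4.23804051e-01,  1.63067504e+00, -2.68883571e-06,
        1.08860061e+00, -1.89980997e-02]), 'qvel': array([-0.00073317,  0.00158844, -0.00236379,  0.00118891, -0.00101172,
        0.00015294]), 'tau': array([ 5.44267334e-05, -5.44606125e+01, -2.73678499e+01,  6.43623504e-02,
        2.24876142e-02, -1.30694075e-04]), 'tcp_pos': array([0.14826947, 0.60659472, 0.22193055]), 'tcp_rot': array([-1.01758196e-04,  1.19605970e-01,  9.92821162e-01, -7.36526931e-04]), 'contact_force': array([ 0.13597243,  0.31117864, -0.92162675]), 'moment': array([ 0.02395011,  0.01685119, -0.0320089 ]), 'grip_force': 0.0, 'finger_gap': 0.08732848780150401}
top [[386.58639546   0.         321.84355557]
 [  0.         386.58639546 201.28150516]
 [  0.           0.           1.        ]] [ 2.18311163 -2.22277057  0.11682415] [-0.01794365  0.55127014  1.00702498]
scene [[444.3976811    0.         317.36976403]
 [  0.         444.3976811  203.98273123]
 [  0.           0.           1.        ]] [ 1.83598669  1.76434332 -0.66951823] [-0.02642985 -0.34166577  1.83700612]
```

View pics/top0.png

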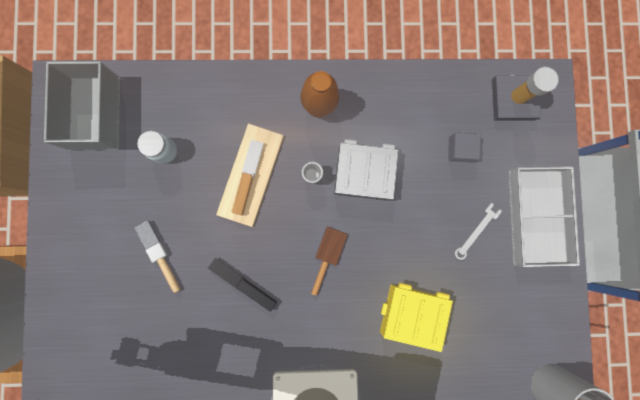

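View pics/scene0.png

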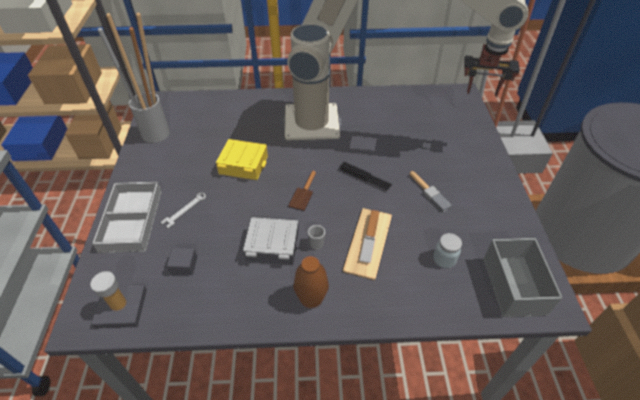

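The blade to use is the wood-and-steel one on the board (top view 250,178). Things it could be confused with are the black blade (243,284), the brush (157,257) and the paddle (328,258). The mould is the grey one (367,170); the yellow one at (417,318) is the look-alike. The front of the mould faces the robot (bottom of the top view).

```bash
cat > h.py <<'E'
import numpy as np, cv2
from scipy.spatial.transform import Rotation as R
from bench import *
def cam(d):
    if "rvec" in d:
        Rc=cv2.Rodrigues(np.array(d["rvec"],float))[0]; return Rc.T, -Rc.T@np.ravel(d["tvec"])
def toolT(s):
    w=s["tcp_rot"]; T=np.eye(4); T[:3,:3]=R.from_quat([*w[1:],w[0]]).as_matrix(); T[:3,3]=s["tcp_pos"]; return T
def plane(d,uv,z,T=None):
    uv=np.atleast_2d(uv).astype(float)
    Rw,o=cam(d) if T is None else (T[:3,:3],T[:3,3])
    r=np.c_[uv,np.ones(len(uv))]@np.linalg.inv(d["K"]).T@Rw.T
    return o+r*((z-o[2])/r[:,2])[:,None]
def cloud(d,T=None):
    v,u=np.mgrid[:400,:640]; D=d["depth"]
    Rw,o=cam(d) if T is None else (T[:3,:3],T[:3,3])
    p=np.stack([u*D,v*D,D],-1)@np.linalg.inv(d["K"]).T
    return p@Rw.T+o
def rect(p):
    c,(w,h),a=cv2.minAreaRect((np.asarray(p)[:,:2]*1000).astype(np.float32)); return np.round(c,1),round(w,1),round(h,1),round(a,2)
E
python3 - <<'E'
from h import *
d=get_image("top"); P=cloud(d); I=d["image"]
def biggest(m):
    n,l,s,c=cv2.connectedComponentsWithStats(m.astype(np.uint8)); i=1+np.argmax(s[1:,4]); return l==i
roi=np.zeros((400,640),bool); roi[110:240,205:295]=1
hsv=cv2.cvtColor(I,cv2.COLOR_BGR2HSV)
m=biggest(roi&(I.max(2)>110)); 
pts=np.argwhere(m)[:,::-1]; print("board",m.sum(),rect(plane(d,pts,.012)))
hd=biggest(roi&(hsv[...,0]<18)&(hsv[...,1]>130)&(hsv[...,2]<190)); pts=np.argwhere(hd)[:,::-1]; print("handle",hd.sum(),rect(plane(d,pts,.036)))
st=biggest(roi&m&(hsv[...,1]<50)); pts=np.argwhere(st)[:,::-1]; print("steel",st.sum(),rect(plane(d,pts,.0265)))
roi[:]=0; roi[130:205,328:405]=1
lm=biggest(roi&(I.min(2)>95)); pts=np.argwhere(lm)[:,::-1]; print("lid",lm.sum(),rect(plane(d,pts,.058)))
z=P[...,2]; q=roi&(z>.048)&(z<.068); print("liddepth",q.sum(),rect(P[q]),np.median(z[q]))
print("table z",np.median(z[300:330,480:560]))
c=plane(d,[[312,172]],.065);print("cup",c)
cv2.imwrite("pics/crop.png",cv2.resize(I[110:240,200:420],None,fx=3.5,fy=3.5,interpolation=2))
E
```

```text
board 11603 (array([627.7, 163.6]), 239.1, 348.6, 89.53)Traceback (most recent call last):
  File "<stdin>", line 9, in <module>
  File "<stdin>", line 4, in biggest
    return _wrapfunc(a, 'argmax', axis=axis, out=out, **kwds)
    return bound(*args, **kwds)
ValueError: attempt to get argmax of an empty sequence
```

```bash
python3 - <<'E'
from h import *
I=cv2.imread("pics/top0.png"); J=get_image("top")["image"]; print(J.shape,J.dtype)
for u,v in [(250,135),(240,200),(256,155),(230,215),(300,300),(370,165),(345,170),(390,180)]: print(u,v,I[v,u],J[v,u],cv2.cvtColor(I[v:v+1,u:u+1],cv2.COLOR_BGR2HSV).ravel())
cv2.imwrite("pics/crop.png",cv2.resize(J[110:240,200:420],None,fx=3.5,fy=3.5,interpolation=2))
E
```

```text
(400, 640, 3) uint8
250 135 [183 223 239] [183 223 239] [ 21  60 239]
240 200 [105 157 205] [104 156 205] [ 16 124 205]
256 155 [216 218 218] [217 218 218] [ 30   2 218]
230 215 [191 232 244] [191 232 244] [ 23  55 244]
300 300 [125 117 119] [125 118 120] [128  16 125]
370 165 [198 199 199] [198 199 199] [ 30   1 199]
345 170 [203 204 204] [203 204 204] [ 30   1 204]
390 180 [209 209 209] [209 209 209] [  0   0 209]
```

View pics/crop.png

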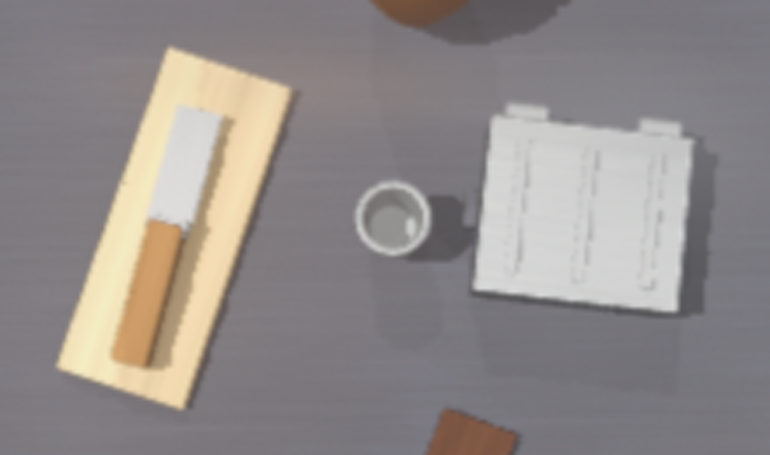

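The crop shows the blade on the board, tip up-image. The grey mould has its hinge knuckles at the rear, so its front faces the robot, and the cup stands between the two.

```bash
python3 - <<'E'
from h import *
d=get_image("top"); P=cloud(d); I=d["image"]
def biggest(m):
    n,l,s,c=cv2.connectedComponentsWithStats(m.astype(np.uint8)); i=1+np.argmax(s[1:,4]); return l==i
roi=np.zeros((400,640),bool); roi[110:240,205:290]=1
hsv=cv2.cvtColor(I,cv2.COLOR_BGR2HSV); S,V=hsv[...,1],hsv[...,2]
m=biggest(roi&(V>165)); f=lambda m:np.argwhere(m)[:,::-1]
print("board",rect(plane(d,f(m),.012)))
hd=biggest(roi&(S>100)&(hsv[...,0]<25)); print("handle",hd.sum(),rect(plane(d,f(hd),.038)))
st=biggest(roi&m&(S<25)); print("steel",st.sum(),rect(plane(d,f(st),.0265)))
roi[:]=0; roi[130:205,328:405]=1
lm=biggest(cv2.morphologyEx((roi&(V>165)).astype(np.uint8),cv2.MORPH_OPEN,np.ones((9,9)))>0); print("lid",lm.sum(),rect(plane(d,f(lm),.058)))
z=P[...,2]; q=roi&(z>.048)&(z<.068); print("liddepth",q.sum(),np.median(z[q]),rect(P[q&lm]))
print("table z",np.median(z[300:330,480:560]), "cup",plane(d,[[312,172]],.065), plane(d,[[250,130],[240,220]],.012))
E
```

```text
board (array([627.5, 163.4]), 101.9, 261.3, 70.69)
handle 450 (array([572.9, 178.7]), 28.7, 106.4, 74.37)
steel 429 (array([669.8, 154. ]), 34.3, 89.8, 74.26)
lid 2942 (array([ 630.6, -143.2]), 149.7, 139.3, 82.73)
liddepth 3001 0.05830944780063796 (array([ 630.8, -143.4]), 150.2, 139.9, 83.13)
table z -0.00026752446341860026 cup [[ 0.62294326 -0.00252676  0.065     ]] [[0.74702462 0.16170828 0.012     ]
 [0.50536712 0.18953729 0.012     ]]
```

{"fn": "play_rows", "kwargs": {"targets": [{"slide": [-0.0278, -0.0158, 0], "rot": [0, 0, 0.13]}, {"slide": [-0.0278, -0.0158, 0], "rot": [0, 0, 0.13]}, {"slide": [-0.0278, -0.0158, 0], "rot": [0, 0, 0.13]}, {"slide": [-0.0278, -0.0158, 0], "rot": [0, 0, 0.13]}, {"slide": [-0.0278, -0.0158, 0], "rot": [0, 0, 0.13]}, {"slide": [-0.0278, -0.0158, 0], "rot": [0, 0, 0.13]}, {"slide": [-0.0278, -0.0158, 0], "rot": [0, 0, 0.13]}, {"slide": [-0.0278, -0.0158, 0], "rot": [0, 0, 0.13]}, {"slide": [-0.0278, -0.0158, 0], "rot": [0, 0, 0.13]}, {"slide": [-0.0278, -0.0158, 0], "rot": [0, 0, 0.13]}], "claw": 0}}

```text
time: 1.08
tcp_pos: [0.3796, 0.384, 0.2227]
tcp_rot: [0.0, 0.131, 0.991, 0.0]
contact_force: [0.9, 0.3, -0.9]
finger_gap: 0.0878
grip_force: 0.0
```

{"fn": "play_rows", "kwargs": {"targets": [{"slide": [-0.0278, -0.0158, 0], "rot": [0, 0, 0]}, {"slide": [-0.0278, -0.0158, 0], "rot": [0, 0, 0]}, {"slide": [-0.0278, -0.0158, 0], "rot": [0, 0, 0]}, {"slide": [-0.0278, -0.0158, 0], "rot": [0, 0, 0]}, {"slide": [-0.0278, -0.0158, 0], "rot": [0, 0, 0]}, {"slide": [-0.0278, -0.0158, 0], "rot": [0, 0, 0]}, {"slide": [-0.0278, -0.0158, 0], "rot": [0, 0, 0]}, {"slide": [-0.0278, -0.0158, 0], "rot": [0, 0, 0]}, {"slide": [-0.0278, -0.0158, 0], "rot": [0, 0, 0]}, {"slide": [0, 0, 0], "rot": [0, 0, 0]}]}}

```text
time: 1.92
tcp_pos: [0.587, 0.1795, 0.2227]
tcp_rot: [0.001, 0.133, 0.991, -0.0]
contact_force: [-0.1, -0.3, 1.3]
finger_gap: 0.0878
grip_force: 0.0
```

```bash
python3 - <<'E'
from h import *
s=read_state(); T0=toolT(s); d=get_image("wrist"); T=T0@d["tool_from_camera"]; I=d["image"]
cv2.imwrite("pics/w1.png",I)
hsv=cv2.cvtColor(I,cv2.COLOR_BGR2HSV); S,V,H=hsv[...,1],hsv[...,2],hsv[...,0]
def biggest(m):
    n,l,s,c=cv2.connectedComponentsWithStats(m.astype(np.uint8)); i=1+np.argmax(s[1:,4]); return l==i
f=lambda m:np.argwhere(m)[:,::-1]
hd=biggest((S>100)&(H<25)); print("handle",hd.sum(),rect(plane(d,f(hd),.038,T)))
st=biggest((S<25)&(V>165)); print("steel",st.sum(),rect(plane(d,f(st),.0265,T)))
print(T0[:3,:3], d["tool_from_camera"])
E
```

```text
handle 5693 (array([414.6, -20. ]), 59.0, 137.3, 69.92)
steel 2537 (array([728.6, 440.2]), 74.4, 61.6, 74.76)
[[-9.64848092e-01  2.62798040e-01  2.31293808e-03]
 [ 2.62797012e-01  9.64850858e-01 -7.43207906e-04]
 [-2.42695387e-03 -1.09249514e-04 -9.99997049e-01]] [[-3.86600679e-04 -9.67342999e-01 -2.53470656e-01  6.79683448e-02]
 [ 9.99999804e-01 -2.48956084e-04 -5.75114611e-04  4.98594186e-04]
 [ 4.93230030e-04 -2.53470828e-01  9.67342905e-01 -1.62418243e-01]
 [ 0.00000000e+00  0.00000000e+00  0.00000000e+00  1.00000000e+00]]
```

View pics/w1.png

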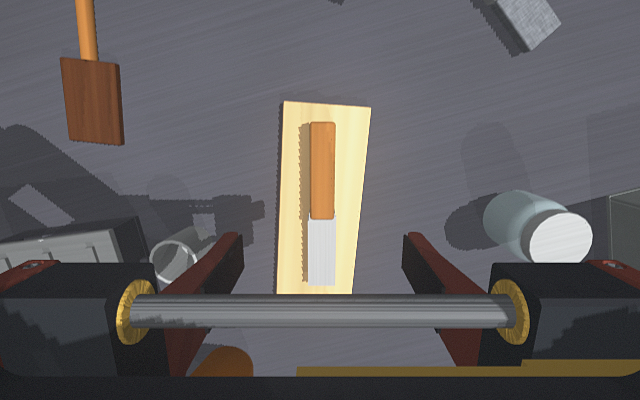

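The wrist view shows the blade on the board. The handle runs from (323,122) to (322,218), the steel tip is at (321,285), and the blade lines up with the tool.

```bash
python3 - <<'E'
from h import *
s=read_state(); T0=toolT(s); d=get_image("wrist"); T=T0@d["tool_from_camera"]
I=d["image"]; hsv=cv2.cvtColor(I,cv2.COLOR_BGR2HSV); S,V,H=hsv[...,1],hsv[...,2],hsv[...,0]
m=np.zeros((400,640),bool); m[118:225,300:345]=1
m&=(S>120)&(H<25)&(V>130); m=cv2.morphologyEx(m.astype(np.uint8),cv2.MORPH_OPEN,np.ones((5,5)))
p=np.argwhere(m)[:,::-1]; print(p.min(0),p.max(0)); w=plane(d,p,.038,T); print(rect(w))
st=plane(d,[[309,285],[334,285],[321,285]],.0265,T); print(st)
D=(w@T0[:3,:3])-(T0[:3,:3].T@T0[:3,3]); print("handle in tool",D.min(0),D.max(0)); print("tip tool",(st-T0[:3,3])@T0[:3,:3])
E
```

```text
[309 124] [333 220]
(array([573.5, 183. ]), 26.9, 107.2, 74.12)
[[0.70715565 0.13048498 0.0265    ]
 [0.71542198 0.16080783 0.0265    ]
 [0.71112358 0.14504029 0.0265    ]]
handle in tool [-0.04176915 -0.01487451  0.1844041 ] [0.06527134 0.01214845 0.18445111]
tip tool [[-0.13101578 -0.01662809  0.19599017]
 [-0.13101915  0.01480132  0.19598977]
 [-0.1310174  -0.00154162  0.19598998]]
```

{"fn": "play_rows", "kwargs": {"targets": [{"slide": [-0.01, -0.001, 0.015]}, {"slide": [-0.01, -0.001, 0.025]}, {"slide": [-0.01, 0, 0.025]}, {"slide": [0, 0, 0.03]}, {"slide": [0, 0, 0.03]}, {"slide": [0, 0, 0.03]}, {"slide": [0, 0, 0.02]}, {"slide": [0, 0, 0.015]}, {"slide": [0, 0, 0.01]}, {"slide": [0, 0, 0]}]}}

```text
invalid input
```

{"fn": "play_rows", "kwargs": {"targets": [{"slide": [-0.01, -0.001, 0.015], "rot": [0, 0, 0]}, {"slide": [-0.01, -0.001, 0.025], "rot": [0, 0, 0]}, {"slide": [-0.01, 0, 0.025], "rot": [0, 0, 0]}, {"slide": [0, 0, 0.03], "rot": [0, 0, 0]}, {"slide": [0, 0, 0.03], "rot": [0, 0, 0]}, {"slide": [0, 0, 0.03], "rot": [0, 0, 0]}, {"slide": [0, 0, 0.02], "rot": [0, 0, 0]}, {"slide": [0, 0, 0.015], "rot": [0, 0, 0]}, {"slide": [0, 0, 0.01], "rot": [0, 0, 0]}, {"slide": [0, 0, 0], "rot": [0, 0, 0]}]}}

```text
time: 2.85
tcp_pos: [0.6103, 0.1737, 0.021]
tcp_rot: [-0.001, 0.13, 0.991, -0.001]
contact_force: [-0.3, 0.4, 0.2]
finger_gap: 0.088
grip_force: 0.0
```

{"fn": "play_rows", "kwargs": {"targets": [{"slide": [-0.005, 0, 0.004], "rot": [0, 0, 0]}, {"slide": [0, 0, 0.003], "rot": [0, 0, 0]}, {"slide": [0, 0, 0], "rot": [0, 0, 0]}]}}

```text
time: 3.1
tcp_pos: [0.6176, 0.1721, 0.0164]
tcp_rot: [0.001, 0.131, 0.991, 0.0]
contact_force: [-0.2, 0.5, 0.3]
finger_gap: 0.0877
grip_force: 0.0
```

{"fn": "play_rows", "kwargs": {"targets": [{"slide": [0, 0, 0], "rot": [0, 0, 0]}, {"slide": [0, 0, 0], "rot": [0, 0, 0]}, {"slide": [0, 0, 0], "rot": [0, 0, 0]}, {"slide": [0, 0, 0], "rot": [0, 0, 0]}, {"slide": [0, 0, 0], "rot": [0, 0, 0]}, {"slide": [0, 0, 0], "rot": [0, 0, 0]}, {"slide": [0, 0, 0], "rot": [0, 0, 0]}, {"slide": [0, 0, 0], "rot": [0, 0, 0]}, {"slide": [0, 0, 0], "rot": [0, 0, 0]}, {"slide": [0, 0, 0], "rot": [0, 0, 0]}], "claw": 255}}

```text
time: 3.93
tcp_pos: [0.6166, 0.1719, 0.0157]
tcp_rot: [-0.0, 0.131, 0.991, -0.0]
contact_force: [-1.5, -0.4, 0.9]
finger_gap: 0.028
grip_force: 34.4
```

{"fn": "play_rows", "kwargs": {"targets": [{"slide": [0, 0, -0.005], "rot": [0, 0, 0]}, {"slide": [0, 0, -0.012], "rot": [0, 0, 0]}, {"slide": [0, 0, -0.018], "rot": [0, 0, 0]}, {"slide": [0, 0, -0.02], "rot": [0, 0, 0]}, {"slide": [0, 0, -0.02], "rot": [0, 0, 0]}, {"slide": [0, 0, -0.018], "rot": [0, 0, 0]}, {"slide": [0.004, -0.01, -0.012], "rot": [0, 0, 0]}, {"slide": [0.006, -0.018, -0.005], "rot": [0, 0, 0]}, {"slide": [0.008, -0.025, 0], "rot": [0, 0, 0]}, {"slide": [0.008, -0.025, 0], "rot": [0, 0, 0]}]}}

```text
time: 4.77
tcp_pos: [0.5714, 0.1032, 0.1273]
tcp_rot: [0.001, 0.13, 0.991, 0.0]
contact_force: [0.7, -0.4, -1.9]
finger_gap: 0.0276
grip_force: 34.4
```

{"fn": "play_rows", "kwargs": {"targets": [{"slide": [0.008, -0.027, 0], "rot": [0, 0, 0]}, {"slide": [0.008, -0.027, 0], "rot": [0, 0, 0]}, {"slide": [0.008, -0.027, 0], "rot": [0, 0, 0]}, {"slide": [0.008, -0.027, 0], "rot": [0, 0, 0]}, {"slide": [0.008, -0.027, 0], "rot": [0, 0, 0]}, {"slide": [0.008, -0.027, 0], "rot": [0, 0, 0]}, {"slide": [0.008, -0.027, 0], "rot": [0, 0, 0]}, {"slide": [0.008, -0.027, 0], "rot": [0, 0, -2]}, {"slide": [0.004, -0.02, 0], "rot": [0, 0, -3]}, {"slide": [0.002, -0.013, 0], "rot": [0, 0, -3]}]}}

```text
time: 5.6
tcp_pos: [0.4396, -0.1211, 0.1266]
tcp_rot: [0.0, 0.061, 0.998, -0.0]
contact_force: [1.2, 0.9, -2.4]
finger_gap: 0.0277
grip_force: 34.4
```

```bash
python3 - <<'E'
from h import *
get_image("wrist");get_image("wrist");s=read_state(); T0=toolT(s); d=get_image("wrist")
print(np.round(T0,4),s["time"],s["contact_force"],s["finger_gap"])
cv2.imwrite("pics/w2.png",d["image"]); e=get_image("scene"); cv2.imwrite("pics/s2.png",cv2.resize(e["image"][150:290,200:400],None,fx=4,fy=4,interpolation=2))
E
```

```text
[[-9.923e-01  1.241e-01  1.100e-03  4.405e-01]
 [ 1.241e-01  9.923e-01 -5.000e-04 -1.211e-01]
 [-1.100e-03 -4.000e-04 -1.000e+00  1.266e-01]
 [ 0.000e+00  0.000e+00  0.000e+00  1.000e+00]] 5.7 [ 0.26730682  0.60737784 -1.89763903] 0.027864682956630048
```

View pics/w2.png

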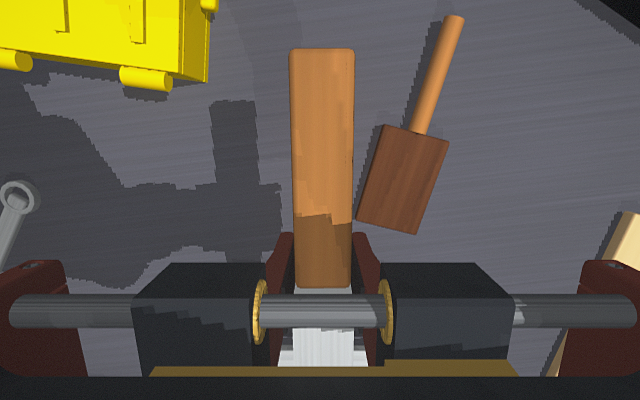

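The blade is held straight, with the handle from (322,50) to (322,288). The paddle (410,170) and the yellow mould (110,40) are both clear of it. Next I'll lower it in front of the slot.

{"fn": "play_rows", "kwargs": {"targets": [{"slide": [0, 0, 0.008], "rot": [0, 0, 0]}, {"slide": [0, 0, 0.013], "rot": [0, 0, 0]}, {"slide": [0, 0, 0.016], "rot": [0, 0, 0]}, {"slide": [0, 0, 0.016], "rot": [0, 0, 0]}, {"slide": [0, 0, 0.016], "rot": [0, 0, 0]}, {"slide": [0, 0, 0.012], "rot": [0, 0, 0]}, {"slide": [0, 0, 0.006], "rot": [0, 0, 0]}, {"slide": [0, 0, 0.003], "rot": [0, 0, 0]}, {"slide": [0, 0, 0], "rot": [0, 0, 0]}, {"slide": [0, 0, 0], "rot": [0, 0, 0]}]}}

```text
time: 6.63
tcp_pos: [0.4412, -0.1194, 0.0359]
tcp_rot: [0.0, 0.061, 0.998, -0.0]
contact_force: [-0.3, 0.1, -1.1]
finger_gap: 0.0279
grip_force: 34.4
```

```bash
python3 - <<'E'
from h import *
s=read_state(); T0=toolT(s); print(np.round(T0,4),s["contact_force"])
d=get_image("top"); e=get_image("scene")
a=cv2.resize(d["image"][130:270,300:420],None,fx=4,fy=4,interpolation=2); b=cv2.resize(e["image"][170:270,230:320],None,fx=4,fy=4,interpolation=2)
c=np.zeros((560,840,3),np.uint8); c[:560,:480]=a; c[:400,480:840]=b
cv2.imwrite("pics/c3.png",c[:,:800])
P=cloud(d); 
# blade steel in top view: bright, height .035-.055, ahead of gripper
m=(P[...,2]>.035)&(P[...,2]<.054)&(P[...,0]>.47)&(P[...,0]<.556)&(np.abs(P[...,1]+.13)<.04)
print(m.sum(), rect(P[m]) if m.sum()>5 else 0, np.percentile(P[m][:,2],[10,50,90]))
q=P[m]; A=np.c_[(q[:,:2]-q[:,:2].mean(0)),np.ones(len(q))]; print(np.linalg.lstsq(A,q[:,2],rcond=None)[0])
E
```

```text
[[-9.925e-01  1.223e-01  4.000e-04  4.412e-01]
 [ 1.223e-01  9.925e-01 -1.000e-04 -1.194e-01]
 [-4.000e-04 -0.000e+00 -1.000e+00  3.590e-02]
 [ 0.000e+00  0.000e+00  0.000e+00  1.000e+00]] [-0.32683863  0.09000248 -1.13865757]
182 (array([ 520.7, -128.9]), 33.9, 42.1, 83.28) [0.04504438 0.04709437 0.04899564]
[-0.00915219  0.01009806  0.04706031]
```

View pics/c3.png

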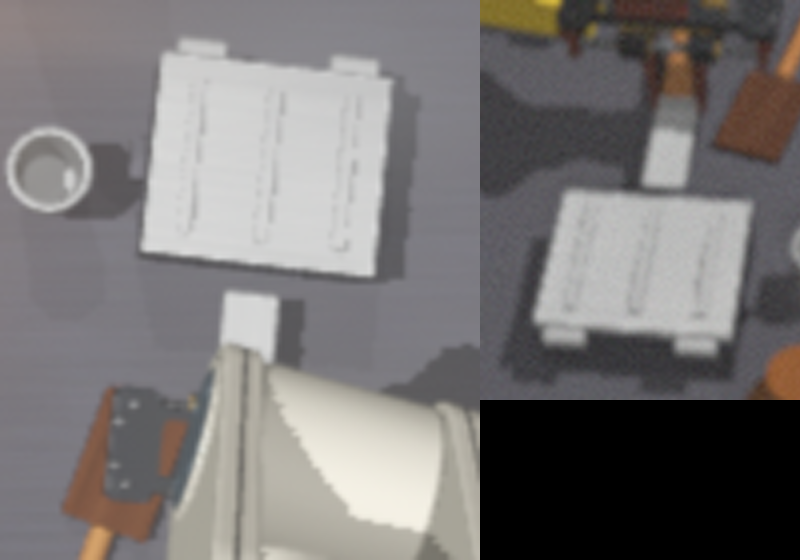

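The top crop shows the blade (250,320) centred in front of the lid's front edge (258,264). It is level, with its top at z≈47 mm and a gap of about 20 mm. Inserting it slowly.

{"fn": "play_rows", "kwargs": {"targets": [{"slide": [-0.004, 0, 0], "rot": [0, 0, 0]}, {"slide": [-0.005, 0, 0], "rot": [0, 0, 0]}, {"slide": [-0.005, 0, 0], "rot": [0, 0, 0]}, {"slide": [-0.004, 0, 0], "rot": [0, 0, 0]}, {"slide": [-0.003, 0, 0], "rot": [0, 0, 0]}, {"slide": [-0.003, 0, 0], "rot": [0, 0, 0]}, {"slide": [-0.002, 0, 0], "rot": [0, 0, 0]}, {"slide": [0, 0, 0], "rot": [0, 0, 0]}]}}

```text
time: 7.4
tcp_pos: [0.4671, -0.1229, 0.0357]
tcp_rot: [0.0, 0.061, 0.998, -0.0]
contact_force: [-0.9, 0.9, -1.5]
finger_gap: 0.0281
grip_force: 34.4
```

{"fn": "play_rows", "kwargs": {"targets": [{"slide": [-0.003, 0, 0], "rot": [0, 0, 0]}, {"slide": [-0.003, 0, 0], "rot": [0, 0, 0]}, {"slide": [-0.003, 0, 0], "rot": [0, 0, 0]}, {"slide": [0, 0, 0], "rot": [0, 0, 0]}]}}

```text
time: 7.73
tcp_pos: [0.4764, -0.1241, 0.0358]
tcp_rot: [0.0, 0.061, 0.998, -0.0]
contact_force: [0.7, 0.3, -2.5]
finger_gap: 0.0277
grip_force: 34.4
```

{"fn": "play_rows", "kwargs": {"targets": [{"slide": [0, 0, -0.002], "rot": [0, 0, 0]}, {"slide": [0, 0, -0.002], "rot": [0, 0, 0]}, {"slide": [0, 0, -0.002], "rot": [0, 0, 0]}, {"slide": [0, 0, -0.002], "rot": [0, 0, 0]}, {"slide": [0, 0, 0], "rot": [0, 0, 0]}]}}

```text
time: 8.15
tcp_pos: [0.4753, -0.1238, 0.0439]
tcp_rot: [-0.0, 0.061, 0.998, 0.0]
contact_force: [1.7, 1.3, -4.8]
finger_gap: 0.0277
grip_force: 33.4
```

```bash
cat > look.py <<'E'
from h import *
s=read_state(); print(np.round(s["tcp_pos"],4),np.round(s["contact_force"],1),np.round(s["moment"],2),s["time"])
d=get_image("top"); P=cloud(d)
psi=np.radians(-7.05); ex=np.array([np.cos(psi),np.sin(psi)]); ey=np.array([-ex[1],ex[0]]); f=np.array([.5614,-.1348])
X=(P[...,:2]-f)@ex; Y=(P[...,:2]-f)@ey
m=(X>0)&(X<.13)&(np.abs(Y)<.07)&(P[...,2]>.052)&(P[...,2]<.2); m=cv2.erode(m.astype(np.uint8),np.ones((3,3)))>0
a=np.polyfit(X[m],P[...,2][m],1); print("lid slope angle",-np.arctan(a[0]), m.sum(), "z range",P[...,2][m].min(),P[...,2][m].max())
b=(X<-.005)&(X>-.09)&(np.abs(Y)<.02)&(P[...,2]>.03)&(P[...,2]<.25)
if b.sum()>10: print("blade fit",np.polyfit(X[b],P[...,2][b],1),b.sum())
E
python3 look.py
```

```text
[ 0.4753 -0.1238  0.0439] [ 1.7  1.3 -4.8] [0.22 0.12 0.16] 8.15
lid slope angle 0.004499321657647611 2372 z range 0.05257233038985398 0.06691550872469576
```

{"fn": "play_rows", "kwargs": {"targets": [{"slide": [0, 0, -0.002], "rot": [0, 0, 0]}, {"slide": [0, 0, -0.002], "rot": [0, 0, 0]}, {"slide": [0, 0, -0.002], "rot": [0, 0, 0]}, {"slide": [0, 0, 0], "rot": [0, 0, 0]}]}}

```text
time: 8.53
tcp_pos: [0.4754, -0.1238, 0.0499]
tcp_rot: [-0.0, 0.061, 0.998, 0.0]
contact_force: [-0.2, 0.5, -3.7]
finger_gap: 0.0283
grip_force: 33.2
```

```bash
python3 look.py; python3 - <<'E'
from h import *
s=read_state(); T0=toolT(s); d=get_image("wrist"); T=T0@d["tool_from_camera"]; P=cloud(d,T)
L=(P-T0[:3,3])@T0[:3,:3]; I=d["image"]
# handle top surface: tool frame x 0.02..0.095, |y|<.01
m=(L[...,0]>.015)&(L[...,0]<.095)&(np.abs(L[...,1])<.009)&(L[...,2]<.01)&(L[...,2]>-.06)
print(m.sum(),np.polyfit(L[...,0][m],L[...,2][m],1))
e=get_image("scene"); cv2.imwrite("pics/s4.png",cv2.resize(e["image"][150:280,200:330],None,fx=4.5,fy=4.5,interpolation=2))
E
```

```text
[ 0.4754 -0.1238  0.0499] [-0.2  0.5 -3.7] [0.32 0.21 0.1 ] 8.5333
lid slope angle 0.043870809090456035 2369 z range 0.052099135620195636 0.07153567573511033
7991 [-0.05747703 -0.02306119]
```

View pics/s4.png

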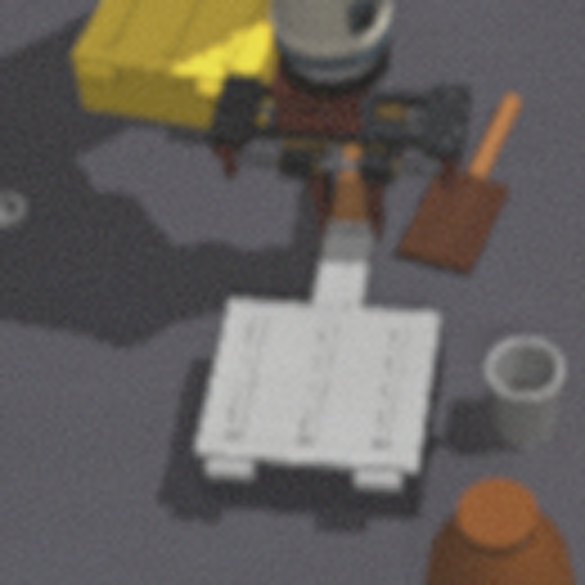

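The scene crop shows the blade tip inserted under the lid's front edge (340,300), with the cup and paddle clear. The lid is rising and the blade has slipped only 3° in the grip.

{"fn": "play_rows", "kwargs": {"targets": [{"slide": [0, 0, -0.003], "rot": [0, 0, 0]}, {"slide": [0, 0, -0.004], "rot": [0, 0, 0]}, {"slide": [-0.001, 0, -0.004], "rot": [0, 0, 0]}, {"slide": [-0.001, 0, -0.004], "rot": [0, 0, 0]}, {"slide": [-0.001, 0, -0.004], "rot": [0, 0, 0]}, {"slide": [-0.001, 0, -0.003], "rot": [0, 0, 0]}, {"slide": [0, 0, 0], "rot": [0, 0, 0]}]}}

```text
time: 9.27
tcp_pos: [0.4793, -0.1244, 0.0722]
tcp_rot: [-0.0, 0.061, 0.998, -0.0]
contact_force: [-2.6, 0.6, -4.9]
finger_gap: 0.0281
grip_force: 33.7
```

```bash
cat >> look.py <<'E'
s=read_state(); T0=toolT(s); d=get_image("wrist"); T=T0@d["tool_from_camera"]; P=cloud(d,T)
L=(P-T0[:3,3])@T0[:3,:3]
m=(L[...,0]>.015)&(L[...,0]<.095)&(np.abs(L[...,1])<.009)&(L[...,2]<.01)&(L[...,2]>-.06)
print("handle",m.sum(),np.polyfit(L[...,0][m],L[...,2][m],1))
E
python3 look.py
```

```text
[ 0.4793 -0.1244  0.0722] [-2.6  0.6 -4.9] [0.16 0.79 0.  ] 9.2667
lid slope angle 0.1610846845675803 2378 z range 0.05441413401678308 0.0849606173935239
handle 8657 [-0.15529625 -0.02415948]
```

{"fn": "play_rows", "kwargs": {"targets": [{"slide": [0, 0, 0.0065], "rot": [0, -4, 0]}, {"slide": [0, 0, 0.0065], "rot": [0, -4, 0]}, {"slide": [0, 0, 0.0065], "rot": [0, -4, 0]}, {"slide": [0, 0, 0.0065], "rot": [0, -4, 0]}, {"slide": [0, 0, 0], "rot": [0, 0, 0]}]}}

```text
time: 9.78
tcp_pos: [0.4799, -0.1244, 0.0447]
tcp_rot: [0.139, 0.061, 0.988, -0.009]
contact_force: [-1.2, 1.3, -1.3]
finger_gap: 0.0278
grip_force: 33.2
```

```bash
python3 look.py
```

```text
[ 0.4799 -0.1244  0.0447] [-1.2  1.3 -1.3] [ 0.06  0.18 -0.04] 9.7833
lid slope angle 0.15835893525235126 2352 z range 0.054952229385965 0.08314488947526721
blade fit [-0.76977016  0.0384758 ] 467
handle 8820 [-0.18242419 -0.02433924]
```

{"fn": "play_rows", "kwargs": {"targets": [{"slide": [-0.0018, 0, -0.0026], "rot": [0, -1.5, 0]}, {"slide": [-0.0018, 0, -0.0026], "rot": [0, -1.5, 0]}, {"slide": [-0.0018, 0, -0.0026], "rot": [0, -1.5, 0]}, {"slide": [-0.0018, 0, -0.0026], "rot": [0, -1.5, 0]}, {"slide": [-0.0018, 0, -0.0026], "rot": [0, -1.5, 0]}, {"slide": [-0.0018, 0, -0.0026], "rot": [0, -1.5, 0]}, {"slide": [0, 0, 0], "rot": [0, 0, 0]}]}}

```text
time: 10.47
tcp_pos: [0.4947, -0.1257, 0.0794]
tcp_rot: [0.206, 0.057, 0.977, -0.014]
contact_force: [-1.8, 0.3, -3.1]
finger_gap: 0.0277
grip_force: 33.0
```

```bash
cat >> look.py <<'E'
sl=np.polyfit(L[...,0][m],L[...,2][m],1)[0]
fw=-T0[:3,0]; tau=np.arctan2(fw[2],np.hypot(*fw[:2])); phi=tau+np.arctan(sl)
g=T0[:3,3]-T0[:3,2]*.012; gx=(g[:2]-f)@ex; gz=g[2]
tip=np.array([gx+.100*np.cos(phi)-.0*np.sin(phi), gz+.1*np.sin(phi)-.003*np.cos(phi)])
print("tau %.1f phi %.1f deg; tip in mould front frame x %.4f z %.4f; lateral %.4f; tip r %.4f tip angle %.3f; rear bottom z %.4f"%(np.degrees(tau),np.degrees(phi),*tip,(g[:2]-f)@ey,np.hypot(.130-tip[0],tip[1]-.05),np.arctan2(tip[1]+.0015-.05,.130-tip[0]),gz-.1*np.sin(phi)-.016*np.cos(phi)))
E
python3 look.py
```

```text
[ 0.4947 -0.1257  0.0794] [-1.8  0.3 -3.1] [ 0.14  0.81 -0.03] 10.4667
lid slope angle 0.36602215357307444 2196 z range 0.05555076470982845 0.1095070988254282
blade fit [-0.91116331  0.0652219 ] 514
handle 7042 [-0.28197022 -0.03578854]
tau 23.8 phi 8.1 deg; tip in mould front frame x 0.0270 z 0.1012; lateral 0.0008; tip r 0.1150 tip angle 0.473; rear bottom z 0.0602
```

```bash
python3 - <<'E'
s=open('look.py').read()
s=s.replace('print("handle",m.sum(),np.polyfit(L[...,0][m],L[...,2][m],1))','''m=(L[...,0]>-.02)&(L[...,0]<.13)&(np.abs(L[...,1])<.009)&(L[...,2]<.02)&(L[...,2]>-.10)
hv=cv2.cvtColor(d["image"],cv2.COLOR_BGR2HSV); m&=(hv[...,1]>90)&(hv[...,0]<25)
for k in range(5):
    c=np.polyfit(L[...,0][m],L[...,2][m],1); m&=np.abs(L[...,2]-np.polyval(c,L[...,0]))<(.012,.008,.005,.003,.003)[k]
print("handle",m.sum(),c,"x range",L[...,0][m].min(),L[...,0][m].max())''')
open('look.py','w').write(s)
E
python3 look.py
```

```text
[ 0.495  -0.1259  0.0789] [-0.1 -0.4 -2.5] [0.07 0.34 0.02] 10.5667
lid slope angle 0.3650368027096088 2252 z range 0.05587380469906733 0.10940271649149724
blade fit [-0.89982191  0.06546677] 515
handle 11242 [-0.46773975 -0.02821807] x range -0.015143466741408363 0.0829875582714614
tau 23.8 phi -1.2 deg; tip in mould front frame x 0.0282 z 0.0846; lateral 0.0006; tip r 0.1075 tip angle 0.341; rear bottom z 0.0759
```

{"fn": "play_rows", "kwargs": {"targets": [{"slide": [0.0021, 0, 0.0064], "rot": [0, -4, 0]}, {"slide": [0.0021, 0, 0.0064], "rot": [0, -4, 0]}, {"slide": [0.0021, 0, 0.0064], "rot": [0, -4, 0]}, {"slide": [0.0021, 0, 0.0064], "rot": [0, -4, 0]}, {"slide": [0, 0, 0], "rot": [0, 0, 0]}]}}

```text
time: 11.08
tcp_pos: [0.5312, -0.126, 0.1427]
tcp_rot: [0.268, 0.064, 0.961, -0.021]
contact_force: [0.9, -0.4, -2.0]
finger_gap: 0.0277
grip_force: 32.6
```

```bash
python3 look.py
```

```text
[ 0.5312 -0.126   0.1427] [ 0.9 -0.4 -2. ] [0.06 0.39 0.01] 11.0833
lid slope angle 0.6653000929893629 1467 z range 0.06448235416980386 0.15850377670782356
blade fit [-1.43084798  0.13026981] 446
handle 5160 [-0.91447188 -0.0427526 ] x range 0.011186040040466841 0.05828599875182445
tau 31.1 phi -12.2 deg; tip in mould front frame x 0.0601 z 0.1281; lateral 0.0051; tip r 0.1048 tip angle 0.851; rear bottom z 0.1577
```

```bash
python3 -c "
from h import *
s=read_state();print(np.round(s['qpos'],3)); T=toolT(s);print(np.round(T,3))"
```

```text
[-0.3    0.311  2.221  0.828  0.108 -2.54 ]
[[-0.849  0.135  0.51   0.53 ]
 [ 0.113  0.991 -0.075 -0.126]
 [-0.515 -0.006 -0.857  0.141]
 [ 0.     0.     0.     1.   ]]
```

```bash
python3 - <<'E'
from h import *
d=get_image("wrist"); e=get_image("scene"); t=get_image("top")
c=np.zeros((600,800,3),np.uint8); c[:250,:400]=cv2.resize(d["image"],(400,250))
c[:250,400:800]=cv2.resize(t["image"][130:255,280:480],(400,250),interpolation=2)
c[250:600,:700]=cv2.resize(e["image"][160:260,190:390],(700,350),interpolation=2)
cv2.imwrite("pics/c8.png",c)
E
```

```text
(no output)
```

View pics/c8.png

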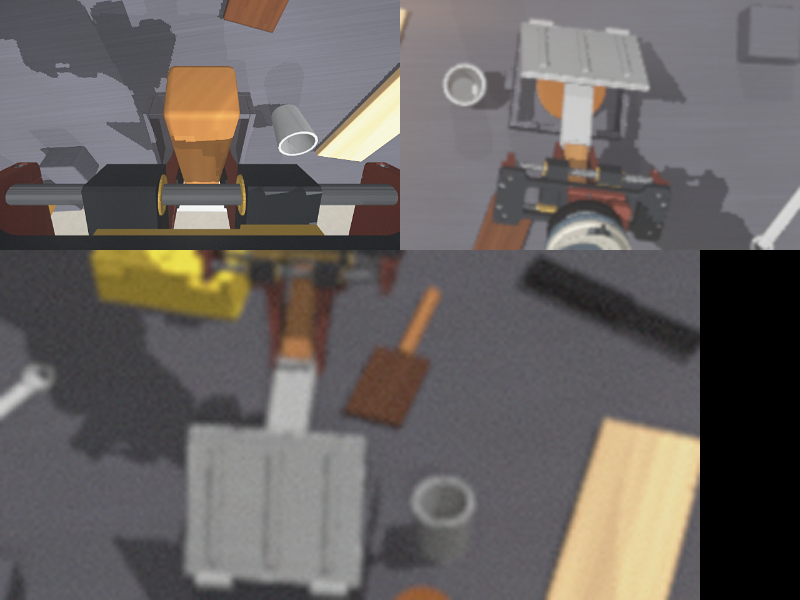

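The combined view shows the lid standing partly open (top right, 585,45) with the blade under its edge. In the wrist part, the handle's end face (200,90) and top face (200,150) show that the handle has turned a lot in the grip.

```bash
python3 - <<'E'
from h import *
s=read_state(); T0=toolT(s); d=get_image("wrist"); T=T0@d["tool_from_camera"]; L=(cloud(d,T)-T0[:3,3])@T0[:3,:3]
for v in range(100,300,12): print(v,np.round(L[v,322]*1000,1))
t=get_image("top");P=cloud(t)
psi=np.radians(-7.05); ex=np.array([np.cos(psi),np.sin(psi)]); f=np.array([.5614,-.1348])
u=280+int(177/2)  # column of the blade in the top view
for v in range(165,206,4): print(v,np.round([(P[v,u,:2]-f)@ex*1000,P[v,u,2]*1000],1),t["image"][v,u])
E
```

```text
100 [ 84.9  -0.2 110.9]
112 [ 70.2   0.2 -79.8]
124 [ 67.3   0.2 -82.7]
136 [ 64.6   0.2 -85.7]
148 [ 62.    0.2 -88.8]
160 [ 59.4   0.2 -89.3]
172 [ 57.3   0.2 -93.7]
184 [ 54.9   0.2 -95. ]
196 [ 51.6   0.2 -92. ]
208 [ 47.7   0.2 -88.4]
220 [ 43.2   0.2 -83.6]
232 [ 37.9   0.2 -78.2]
244 [ 31.5   0.2 -71.2]
256 [ 24.6   0.1 -64.6]
268 [ 15.4   0.1 -54.6]
280 [  4.7   0.1 -43.9]
292 [ -9.5   0.1 -28.8]
165 [ 64.  144.6] [161 162 162]
169 [ 52.6 156.4] [190 191 191]
173 [ 47.3 131. ] [190 191 191]
177 [ 36.5 139.1] [192 192 193]
181 [ 27.1 138.2] [203 204 204]
185 [ 17.2 142.1] [204 204 204]
189 [  7.3 145.6] [204 205 205]
193 [ -2.2 146.6] [204 204 204]
197 [-11.8 149.8] [204 205 204]
201 [-22.4 164.2] [189 193 198]
205 [-31.6 165.1] [100 151 200]
```

{"fn": "play_rows", "kwargs": {"targets": [{"slide": [-0.0014, 0, -0.0018], "rot": [0, 1.5, 0]}, {"slide": [-0.0014, 0, -0.0018], "rot": [0, 1.5, 0]}, {"slide": [-0.0014, 0, -0.0018], "rot": [0, 1.5, 0]}, {"slide": [-0.0014, 0, -0.0018], "rot": [0, 1.5, 0]}, {"slide": [-0.0014, 0, -0.0018], "rot": [0, 1.5, 0]}, {"slide": [0, 0, 0], "rot": [0, 0, 0]}]}}

```text
time: 11.93
tcp_pos: [0.5333, -0.1256, 0.1518]
tcp_rot: [0.209, 0.066, 0.976, -0.016]
contact_force: [1.6, 0.7, -1.2]
finger_gap: 0.0281
grip_force: 32.6
```

```bash
cat > look2.py <<'E'
from h import *
s=read_state(); T0=toolT(s); print("q",np.round(s["qpos"],2),"F",np.round(s["contact_force"],1),"M",np.round(s["moment"],2),"t",s["time"])
t=get_image("top"); P=cloud(t)
psi=np.radians(-7.05); ex=np.array([np.cos(psi),np.sin(psi)]); ey=np.array([-ex[1],ex[0]]); f=np.array([.5614,-.1348])
X=(P[...,:2]-f)@ex; Y=(P[...,:2]-f)@ey; Z=P[...,2]
m=(X>0)&(X<.2)&(np.abs(Y)<.068)&(np.abs(Y)>.03)&(Z>.07)&(Z<.21)
q=np.c_[X[m],Z[m]]; a=np.degrees(np.arctan2(q[:,1]-.05,.130-q[:,0])); print("lid pts",m.sum(),"highest",q[np.argsort(q[:,1])[-8]],"angle percentiles (top of lid)",np.percentile(a,[5,50,95]))
e=q[q[:,1]>q[:,1].max()-.008]; print("edge",np.median(e,0))
d=get_image("wrist"); T=T0@d["tool_from_camera"]; L=(cloud(d,T)-T0[:3,3])@T0[:3,:3]
hv=cv2.cvtColor(d["image"],cv2.COLOR_BGR2HSV)
m=(np.abs(L[...,1])<.008)&(hv[...,1]>90)&(hv[...,0]<25)&(L[...,0]<.12)&(L[...,2]>-.13)&(L[...,2]<.02)
x,z=L[...,0][m],L[...,2][m]; best=(0,)
for sg in np.radians(np.arange(0,90,.5)):
    o=z*np.cos(sg)+x*np.sin(sg); h,b=np.histogram(o,np.arange(-.06,-.02,.001)); i=h.argmax()
    if h[i]>best[0]: best=(h[i],sg,b[i])
sg=best[1]; fw=-T0[:3,0]; tau=np.arctan2(fw[2],np.hypot(*fw[:2])); phi=tau-sg
g=T0[:3,3]-T0[:3,2]*.0195; gx=(g[:2]-f)@ex; gz=g[2]
print("slip",np.degrees(sg),best[0],best[2],"tau",np.degrees(tau),"phi",np.degrees(phi),"lat",(g[:2]-f)@ey,"yaw",np.degrees(np.arctan2(fw[1],fw[0])))
tip=np.array([gx+.1*np.cos(phi),gz+.1*np.sin(phi)]); print("grip",gx,gz,"tip",tip,"r",np.hypot(.13-tip[0],tip[1]-.05),"theta",np.arctan2(tip[1]-.05,.13-tip[0]))
E
python3 look2.py
```

```text
q [-0.29  0.29  2.14  0.2   0.3  -1.9 ] F [ 1.6  0.7 -1.2] M [ 0.06  0.23 -0.03] t 11.9333
lid pts 768 highest [0.05369642 0.15645371] angle percentiles (top of lid) [52.35271136 56.62300713 69.95390856]
edge [0.05300915 0.15352016]
slip 46.5 5128 -0.02699999999999997 tau 24.240098543486884 phi -22.25990145651312 lat 0.0058312956456490804 yaw -7.6491493260117815
grip -0.03704413600177299 0.16955390963775802 tip [0.05550337 0.13167305] r 0.11054517491253739 theta 0.8313185892670907
```

{"fn": "play_rows", "kwargs": {"targets": [{"slide": [-0.0046, 0, -0.0006], "rot": [0, 0, 0]}, {"slide": [-0.0046, 0, -0.0006], "rot": [0, 0, 0]}, {"slide": [-0.0046, 0, -0.0006], "rot": [0, 0, 0]}, {"slide": [-0.0046, 0, -0.0006], "rot": [0, 0, 0]}, {"slide": [-0.0046, 0, -0.0006], "rot": [0, 0, 0]}, {"slide": [-0.0046, 0, -0.0006], "rot": [0, 0, 0]}, {"slide": [-0.0046, 0, -0.0006], "rot": [0, 0, 0]}, {"slide": [-0.0046, 0, -0.0006], "rot": [0, 0, 0]}, {"slide": [0, 0, 0], "rot": [0, 0, 0]}]}}

```text
time: 12.78
tcp_pos: [0.5645, -0.1296, 0.1712]
tcp_rot: [0.21, 0.066, 0.975, -0.015]
contact_force: [-1.2, 0.9, -3.7]
finger_gap: 0.0278
grip_force: 32.6
```

```bash
python3 look2.py
```

```text
q [-0.28  0.3   2.06  0.15  0.37 -1.84] F [-1.2  0.9 -3.7] M [0.2  0.93 0.04] t 12.7833
lid pts 303 highest [0.089495   0.17648103] angle percentiles (top of lid) [70.47522737 74.10527212 86.95397674]
edge [0.08940839 0.17379374]
slip 46.5 5097 -0.02699999999999997 tau 24.275786534907766 phi -22.224213465092234 lat 0.0056762485055330755 yaw -7.66945064469916
grip -0.005590114675226253 0.1890065921908265 tip [0.08698097 0.15118339] r 0.10994869427289863 theta 1.1687909821746274
```

{"fn": "play_rows", "kwargs": {"targets": [{"slide": [-0.0052, 0, 0.0003], "rot": [0, 0, 0]}, {"slide": [-0.0052, 0, 0.0003], "rot": [0, 0, 0]}, {"slide": [-0.005, 0, 0.0008], "rot": [0, 0, 0]}, {"slide": [-0.005, 0, 0.0008], "rot": [0, 0, 0]}, {"slide": [-0.0048, 0, 0.0013], "rot": [0, 0, 0]}, {"slide": [-0.0048, 0, 0.0013], "rot": [0, 0, 0]}, {"slide": [-0.0046, 0, 0.0017], "rot": [0, 0, 0]}, {"slide": [-0.0046, 0, 0.0017], "rot": [0, 0, 0]}, {"slide": [0, 0, 0], "rot": [0, 0, 0]}]}}

```text
time: 13.63
tcp_pos: [0.6036, -0.1349, 0.1797]
tcp_rot: [0.21, 0.066, 0.975, -0.015]
contact_force: [-0.3, -0.5, -1.3]
finger_gap: 0.0278
grip_force: 32.6
```

```bash
python3 look2.py
```

```text
q [-0.26  0.33  1.97  0.13  0.42 -1.81] F [-0.3 -0.5 -1.3] M [0.02 0.36 0.04] t 13.6333
lid pts 505 highest [0.13692185 0.18192944] angle percentiles (top of lid) [90.47845121 91.61567252 94.26444813]
edge [0.13692185 0.17952852]
slip 46.5 5098 -0.02699999999999997 tau 24.301458234944498 phi -22.198541765055506 lat 0.005215885898255948 yaw -7.676867777028711
grip 0.033837250832602084 0.19744311628768837 tip [0.12642527 0.15966139] r 0.10971964287787075 theta 1.5382099848440092
```

{"fn": "play_rows", "kwargs": {"targets": [{"slide": [-0.002, 0, 0.001], "rot": [0, 0, 0]}, {"slide": [-0.002, 0, 0.001], "rot": [0, 0, 0]}, {"slide": [0, 0, 0], "rot": [0, 0, 0]}, {"slide": [0.005, 0, -0.002], "rot": [0, 0, 0]}, {"slide": [0.012, 0, -0.005], "rot": [0, 0, 0]}, {"slide": [0.018, 0, -0.008], "rot": [0, 0, 0]}, {"slide": [0.018, 0, -0.01], "rot": [0, 0, 0]}, {"slide": [0.018, 0, -0.012], "rot": [0, 0, 0]}, {"slide": [0.01, 0, -0.015], "rot": [0, 0, 0]}, {"slide": [0, 0, -0.01], "rot": [0, 0, 0]}]}}

```text
time: 14.57
tcp_pos: [0.505, -0.1211, 0.2017]
tcp_rot: [0.208, 0.066, 0.976, -0.015]
contact_force: [0.3, -0.2, -1.3]
finger_gap: 0.0278
grip_force: 32.3
```

```bash
python3 look2.py; python3 -c "
from h import *
s=read_state();print(np.round(toolT(s),4).tolist())"
```

```text
q [-0.3   0.16  2.15  0.16  0.42 -1.86] F [ 0.3 -0.2 -1.3] M [0.05 0.36 0.  ] t 14.5667
lid pts 554 highest [0.13986739 0.18144559] angle percentiles (top of lid) [92.33296275 93.51439324 96.10080356]
edge [0.14091202 0.17914984]
slip 46.5 4901 -0.02699999999999997 tau 24.020561284548837 phi -22.479438715451167 lat 0.00681254534983494 yaw -7.705403440144184
grip -0.0656217596745442 0.2194984413716218 tip [0.02677992 0.18126326] r 0.16698630758891225 theta 0.9044284142001592
[[-0.9025, 0.135, 0.409, 0.5088], [0.1218, 0.9908, -0.0583, -0.1222], [-0.4132, -0.0028, -0.9107, 0.2043], [0.0, 0.0, 0.0, 1.0]]
```

{"fn": "play_rows", "kwargs": {"targets": [{"slide": [-0.002, 0.012, 0.001], "rot": [0, 0, 0]}, {"slide": [-0.0034, 0.022, 0.0015], "rot": [0, 0, 0]}, {"slide": [-0.0034, 0.022, 0.0015], "rot": [0, 0, 0]}, {"slide": [-0.0034, 0.022, 0.0015], "rot": [0, 0, 0]}, {"slide": [-0.0034, 0.022, 0.0015], "rot": [0, 0, 0]}, {"slide": [-0.0034, 0.022, 0.0015], "rot": [0, 0, 0]}, {"slide": [-0.0034, 0.022, 0.0015], "rot": [0, 0, 0]}, {"slide": [-0.0034, 0.022, 0.0015], "rot": [0, 0, 0]}, {"slide": [-0.0034, 0.022, 0.0015], "rot": [0, 0, 0]}, {"slide": [-0.0034, 0.022, 0.0015], "rot": [0, 0, 0]}]}}

```text
time: 15.5
tcp_pos: [0.5734, 0.0832, 0.2022]
tcp_rot: [0.21, 0.066, 0.975, -0.015]
contact_force: [-0.7, -0.9, -1.4]
finger_gap: 0.0281
grip_force: 32.3
```

{"fn": "play_rows", "kwargs": {"targets": [{"slide": [-0.0034, 0.022, 0.0015], "rot": [0, 0, 0]}, {"slide": [-0.0034, 0.022, 0.0015], "rot": [0, 0, 0]}, {"slide": [-0.0034, 0.022, 0.0015], "rot": [0, 0, 0]}, {"slide": [-0.0034, 0.018, 0.0015], "rot": [1.3, 0, 2.9]}, {"slide": [0, 0, 0], "rot": [1.3, 0, 2.9]}, {"slide": [0, 0, 0], "rot": [1.3, 0, 2.9]}, {"slide": [0, 0, 0], "rot": [0, -3, 0]}, {"slide": [0, 0, 0], "rot": [0, -3, 0]}, {"slide": [0, 0, 0], "rot": [0, -3, 0]}, {"slide": [0, 0, 0], "rot": [0, 0, 0]}]}}

```text
time: 16.33
tcp_pos: [0.597, 0.1637, 0.2005]
tcp_rot: [0.282, 0.143, 0.948, -0.044]
contact_force: [-0.9, -0.1, -1.8]
finger_gap: 0.0278
grip_force: 32.3
```

```bash
python3 look2.py; python3 -c "
from h import *
s=read_state();print(np.round(toolT(s),4).tolist())"
```

```text
q [ 0.43  0.33  1.99 -0.83  0.52 -0.17] F [-0.9 -0.1 -1.8] M [ 0.09  0.44 -0.01] t 16.3333
lid pts 559 highest [0.14037569 0.18192454] angle percentiles (top of lid) [92.36648544 93.55269241 96.00048048]
edge [0.14095239 0.1795101 ]
slip 45.5 4983 -0.02799999999999997 tau 33.20788586262204 phi -12.292114137377958 lat 0.3024954895817849 yaw -17.072073057438924
grip -0.011802619356489248 0.21680553144888315 tip [0.08590487 0.19551594] r 0.1520502203421415 theta 1.2765655931790851
[[-0.8005, 0.2957, 0.5213, 0.598], [0.2467, 0.9553, -0.163, 0.1636], [-0.5462, -0.0019, -0.8377, 0.2015], [0.0, 0.0, 0.0, 1.0]]
```

{"fn": "play_rows", "kwargs": {"targets": [{"slide": [0.0062, 0.0012, 0.017], "rot": [0, 0, 0]}, {"slide": [0.0062, 0.0012, 0.017], "rot": [0, 0, 0]}, {"slide": [0.0062, 0.0012, 0.017], "rot": [0, 0, 0]}, {"slide": [0.0062, 0.0012, 0.017], "rot": [0, 0, 0]}, {"slide": [0.0062, 0.0012, 0.017], "rot": [0, 0, 0]}, {"slide": [0.0062, 0.0012, 0.017], "rot": [0, 0, 0]}, {"slide": [0.0062, 0.0012, 0.017], "rot": [0, 0, 0]}, {"slide": [0.0062, 0.0012, 0.017], "rot": [0, 0, 0]}, {"slide": [0, 0, 0], "rot": [0, -2, 0]}, {"slide": [0, 0, 0], "rot": [0, -2, 0]}]}}

```text
time: 17.27
tcp_pos: [0.6408, 0.1693, 0.0765]
tcp_rot: [0.297, 0.146, 0.942, -0.056]
contact_force: [-0.8, 0.2, -1.6]
finger_gap: 0.0277
grip_force: 32.3
```

```bash
python3 look2.py|grep -v lid; python3 -c "
from h import *
s=read_state();print(np.round(toolT(s),4).tolist())"
```

```text
q [ 0.43  0.6   1.95 -1.31  0.43  0.35] F [-0.8  0.2 -1.6] M [0.06 0.34 0.03] t 17.2667
edge [0.14087792 0.17901766]
slip 45.5 5017 -0.02799999999999997 tau 35.19524471306833 phi -10.304755286931673 lat 0.31391904681026933 yaw -17.183453502330615
grip 0.03053988333553146 0.09241065430565108 tip [0.1289269  0.07452227] r 0.024545735258559024 theta 1.5270641141614876
[[-0.7787, 0.3049, 0.5484, 0.6421], [0.2408, 0.9523, -0.1875, 0.1715], [-0.5794, -0.014, -0.8149, 0.0793], [0.0, 0.0, 0.0, 1.0]]
```

{"fn": "play_rows", "kwargs": {"targets": [{"slide": [0, 0, 0], "rot": [0, 2.4, 0]}, {"slide": [0, 0, 0], "rot": [0, 2.4, 0]}, {"slide": [0, 0, 0], "rot": [0, 2.4, 0]}, {"slide": [0.0042, -0.0025, 0.0032], "rot": [-1.1, 0, -1.7]}, {"slide": [0.0042, -0.0025, 0.0032], "rot": [-1.1, 0, -1.7]}, {"slide": [0.0042, -0.0025, 0.0032], "rot": [0, 0, 0]}, {"slide": [0.0042, -0.0025, 0.0032], "rot": [0, 0, 0]}, {"slide": [0, 0, 0], "rot": [0, 0, 0]}]}}

```text
time: 18.03
tcp_pos: [0.6285, 0.1622, 0.0586]
tcp_rot: [0.239, 0.115, 0.963, -0.034]
contact_force: [-0.5, -0.3, -2.1]
finger_gap: 0.0281
grip_force: 32.3
```

```bash
python3 look2.py|grep -v lid; python3 -c "
from h import *
s=read_state();print(np.round(toolT(s),4).tolist())"
```

```text
q [ 0.37  0.6   1.94 -0.99  0.33 -0.07] F [-0.5 -0.3 -2.1] M [ 0.01  0.31 -0.03] t 18.0333
edge [0.14110471 0.17938397]
slip 45.5 4847 -0.02799999999999997 tau 27.97340603782056 phi -17.52659396217944 lat 0.3041942992423356 yaw -13.460343196458995
grip 0.02105265313882064 0.07577098803884229 tip [0.11641038 0.04565614] r 0.014266984157999558 theta -0.3093810045115343
[[-0.8585, 0.2377, 0.4544, 0.6293], [0.2057, 0.9713, -0.1194, 0.1627], [-0.4697, -0.009, -0.8828, 0.059], [0.0, 0.0, 0.0, 1.0]]
```

{"fn": "play_rows", "kwargs": {"targets": [{"slide": [0.003, 0, 0.0056], "rot": [0, 0, 0]}, {"slide": [0.003, 0, 0.0056], "rot": [0, 0, 0]}, {"slide": [0.003, 0, 0.0056], "rot": [0, 0, 0]}, {"slide": [0.003, 0, 0.0056], "rot": [0, 0, 0]}, {"slide": [0.0024, 0, 0.0045], "rot": [0, 0, 0]}, {"slide": [0, 0, 0], "rot": [0, 0, 0]}]}}

```text
time: 18.63
tcp_pos: [0.6292, 0.1626, 0.0275]
tcp_rot: [0.24, 0.115, 0.963, -0.033]
contact_force: [0.3, -0.2, 0.1]
finger_gap: 0.0278
grip_force: 31.5
```

{"fn": "play_rows", "kwargs": {"targets": [{"slide": [0.001, 0, 0.002], "rot": [0, 0, 0]}, {"slide": [0.001, 0, 0.002], "rot": [0, 0, 0]}, {"slide": [0.001, 0, 0.002], "rot": [0, 0, 0]}, {"slide": [0, 0, 0], "rot": [0, 0, 0]}]}}

```text
time: 18.97
tcp_pos: [0.6291, 0.1624, 0.0207]
tcp_rot: [0.239, 0.115, 0.963, -0.033]
contact_force: [-0.6, 1.3, 1.7]
finger_gap: 0.0276
grip_force: 30.9
```

```bash
python3 look2.py|grep -v lid; python3 -c "
from h import *
s=read_state();print(np.round(toolT(s),4).tolist())"
```

```text
q [ 0.36  0.67  1.94 -1.18  0.3   0.14] F [-0.6  1.3  1.7] M [ 0.15 -0.21  0.16] t 18.9667
edge [0.14082117 0.17907923]
slip 41.0 6278 -0.02799999999999997 tau 27.976001062419027 phi -13.023998937580975 lat 0.3044374812195763 yaw -13.473927356389316
grip 0.021644953511771918 0.03793833254836992 tip [0.11907253 0.01540242] r 0.03628226010382197 theta -1.2648670404060984
[[-0.8589, 0.2378, 0.4536, 0.6291], [0.2059, 0.9713, -0.1193, 0.1623], [-0.469, -0.009, -0.8832, 0.0207], [0.0, 0.0, 0.0, 1.0]]
```

{"fn": "play_rows", "kwargs": {"targets": [{"slide": [0, 0, 0], "rot": [0, 0, 0]}, {"slide": [0, 0, 0], "rot": [0, 0, 0]}, {"slide": [0, 0, 0], "rot": [0, 0, 0]}, {"slide": [0, 0, 0], "rot": [0, 0, 0]}, {"slide": [0, 0, 0], "rot": [0, 0, 0]}, {"slide": [0, 0, 0], "rot": [0, 0, 0]}, {"slide": [0, 0, 0], "rot": [0, 0, 0]}, {"slide": [0, 0, 0], "rot": [0, 0, 0]}], "claw": 0}}

```text
time: 19.73
tcp_pos: [0.6286, 0.1618, 0.0203]
tcp_rot: [0.239, 0.115, 0.964, -0.034]
contact_force: [-0.7, 0.3, 0.1]
finger_gap: 0.0778
grip_force: 0.0
```

{"fn": "play_rows", "kwargs": {"targets": [{"slide": [-0.003, 0, -0.006], "rot": [0, 0, 0]}, {"slide": [-0.005, 0, -0.01], "rot": [0, 0, 0]}, {"slide": [-0.008, 0, -0.016], "rot": [0, 0, 0]}, {"slide": [-0.008, 0, -0.016], "rot": [0, 0, 0]}, {"slide": [-0.008, 0, -0.016], "rot": [0, 0, 0]}, {"slide": [0, 0, -0.025], "rot": [0, 0, 0]}, {"slide": [0, 0, -0.03], "rot": [0, 0, 0]}, {"slide": [0, 0, -0.03], "rot": [0, 0, 0]}, {"slide": [0, 0, -0.02], "rot": [0, 0, 0]}, {"slide": [0, 0, 0], "rot": [0, 0, 0]}]}}

```text
time: 20.57
tcp_pos: [0.5799, 0.1767, 0.1885]
tcp_rot: [0.241, 0.115, 0.963, -0.032]
contact_force: [0.6, 0.7, 0.8]
finger_gap: 0.0878
grip_force: 0.0
```

```bash
python3 - <<'E'
from h import *
s=read_state(); print(s["tcp_pos"],s["time"])
e=get_image("scene"); t=get_image("top")
c=np.zeros((600,800,3),np.uint8); c[:250,:800]=cv2.resize(t["image"][110:235,100:500],(800,250),interpolation=2)
c[250:600,:800]=cv2.resize(e["image"][145:320,80:480],(800,350),interpolation=2)
cv2.imwrite("pics/c9.png",c)
I=e["image"]; hsv=cv2.cvtColor(I,cv2.COLOR_BGR2HSV); S,V,H=hsv[...,1],hsv[...,2],hsv[...,0]
roi=np.zeros((400,640),bool); roi[200:285,335:400]=1
def big(m):
    n,l,s_,c=cv2.connectedComponentsWithStats(m.astype(np.uint8)); return np.argwhere(l==1+np.argmax(s_[1:,4]))[:,::-1]
p=plane(e,big(roi&(S>100)&(H<25)),.038); print("handle",rect(p))
p=plane(e,big(roi&(S<30)&(V>150)),.0265); print("steel",rect(p))
E
python3 look2.py | grep -E "lid|edge"
```

```text
[0.57994142 0.17669569 0.18851385] 20.5667
handle (array([585.3, 172.1]), 30.6, 108.5, 76.26)
steel (array([686.1, 147.9]), 32.1, 87.6, 77.16)
lid pts 548 highest [0.14406665 0.18194717] angle percentiles (top of lid) [92.55072837 93.57153071 96.09482726]
edge [0.14120169 0.17913186]
```

View pics/c9.png

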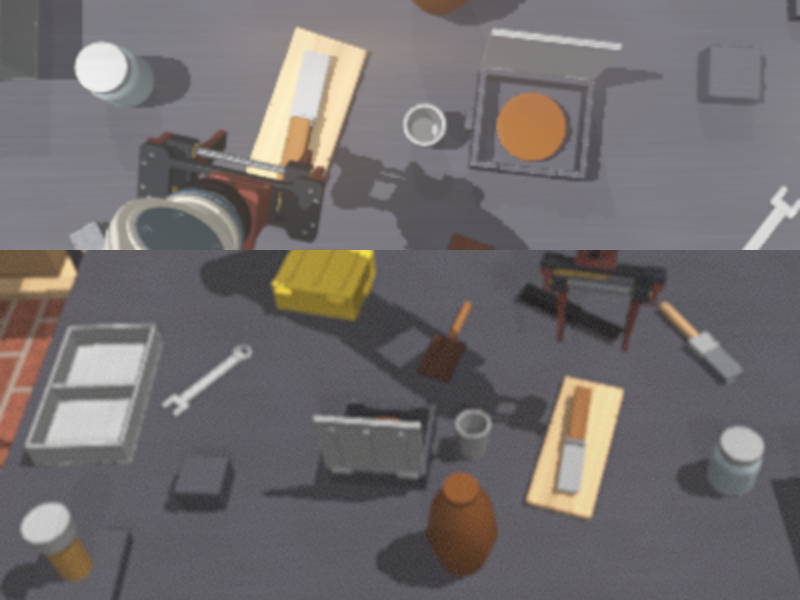

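The picture shows the blade flat on the board (575,440), with its origin within a few mm of the board's centre. The lid stands upright (370,440), and the bystanders look unmoved.

```bash
python3 -c "
from bench import *
print(finish_job())"
```

```text
the job is handed in; nothing more can be done
None
```

I levered the lid upright to about 1.57 rad and laid the blade back flat along its board, near the centre; the job was handed in after about 21 s, but no verdict came back.

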